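# Match the hole guards to the birdhouse fronts

## Task

Pick out the four painted blocks that have a round hole through them and lay each one flat on the birdhouse front of its own colour, with its hole over the entrance hole and its sides square with the board. The solid red and blue blocks are offcuts: leave them where they lie.

Things in the scene. Friction and masses are not known exactly. Their poses are not given: they have to be found in the camera images.
- guard_red: red hole guard: square wooden block 52 x 52 mm, 28 mm high, painted red all over, with a round 33 mm hole right through from top to bottom. Loose, 40 to 85 g, starts flat on the bench. Origin: centre of its underside, on the hole's axis; z up along the hole, x and y square to the sides.
- guard_yellow: yellow hole guard: square wooden block 52 x 52 mm, 28 mm high, painted yellow all over, with a round 33 mm hole right through from top to bottom. Loose, 40 to 85 g, starts flat on the bench. Origin: centre of its underside, on the hole's axis; z up along the hole, x and y square to the sides.
- guard_blue: blue hole guard: square wooden block 52 x 52 mm, 28 mm high, painted blue all over, with a round 33 mm hole right through from top to bottom. Loose, 40 to 85 g, starts flat on the bench. Origin: centre of its underside, on the hole's axis; z up along the hole, x and y square to the sides.
- guard_white: white hole guard: square wooden block 52 x 52 mm, 28 mm high, painted white all over, with a round 33 mm hole right through from top to bottom. Loose, 40 to 85 g, starts flat on the bench. Origin: centre of its underside, on the hole's axis; z up along the hole, x and y square to the sides.
- front_red: red birdhouse front: house-shaped board 12 mm thick, painted red, flat on the bench and pinned so it cannot move, with a round 33 mm entrance hole. Origin: on the hole's axis at the board's underside (bench level); top face 12 mm above. x points to the gable tip, 90 mm from the hole; bottom edge at x = -55 mm; 100 mm wide, straight sides along x up to x = 40 mm; z up.
- front_yellow: yellow birdhouse front: house-shaped board 12 mm thick, painted yellow, flat on the bench and pinned so it cannot move, with a round 33 mm entrance hole. Origin: on the hole's axis at the board's underside (bench level); top face 12 mm above. x points to the gable tip, 90 mm from the hole; bottom edge at x = -55 mm; 100 mm wide, straight sides along x up to x = 40 mm; z up.
- front_blue: blue birdhouse front: house-shaped board 12 mm thick, painted blue, flat on the bench and pinned so it cannot move, with a round 33 mm entrance hole. Origin: on the hole's axis at the board's underside (bench level); top face 12 mm above. x points to the gable tip, 90 mm from the hole; bottom edge at x = -55 mm; 100 mm wide, straight sides along x up to x = 40 mm; z up.
- front_white: white birdhouse front: house-shaped board 12 mm thick, painted white, flat on the bench and pinned so it cannot move, with a round 33 mm entrance hole. Origin: on the hole's axis at the board's underside (bench level); top face 12 mm above. x points to the gable tip, 90 mm from the hole; bottom edge at x = -55 mm; 100 mm wide, straight sides along x up to x = 40 mm; z up.
- solid_red: red offcut: solid square block 52 x 52 x 28 mm high, painted red, with no hole. Loose, 75 g, flat on the bench. Not part of the job. Origin: centre of its underside; z up, x and y square to the sides.
- solid_blue: blue offcut: solid square block 52 x 52 x 28 mm high, painted blue, with no hole. Loose, 75 g, flat on the bench. Not part of the job. Origin: centre of its underside; z up, x and y square to the sides.
Things that resemble listed ones, but are neither listed nor needed, are in the scene too. What is shaped like the guard_red but turquoise is not meant.

How it is judged:
At the end, for the whole second after the job is handed in: Each guard lies flat on the front of its own colour (underside 8 to 16 mm above the board's underside, tilt under 0.1 rad), hole centres within 10 mm, square with the board within 0.2 rad (any quarter turn), at rest; both solid offcuts within 20 mm of their starts (horizontal distance between guard_red and front_red below 0.01 m and z of guard_red in the frame of front_red between 0.008 and 0.016 m and angle between each of guard_red, guard_yellow, guard_blue, guard_white's own z axis and vertical below 0.1 rad and (angle between the x axis of guard_red and the x axis of front_red, either way round below 0.2 rad or angle between the x axis of guard_red and the x axis of front_red, either way round above 1.37 rad) and linear speed of each of guard_red, guard_yellow, guard_blue, guard_white below 0.02 m/s and angular speed of each of guard_red, guard_yellow, guard_blue, guard_white below 0.2 rad/s and horizontal distance between guard_yellow and front_yellow below 0.01 m and z of guard_yellow in the frame of front_yellow between 0.008 and 0.016 m and (angle between the x axis of guard_yellow and the x axis of front_yellow, either way round below 0.2 rad or angle between the x axis of guard_yellow and the x axis of front_yellow, either way round above 1.37 rad) and horizontal distance between guard_blue and front_blue below 0.01 m and z of guard_blue in the frame of front_blue between 0.008 and 0.016 m and (angle between the x axis of guard_blue and the x axis of front_blue, either way round below 0.2 rad or angle between the x axis of guard_blue and the x axis of front_blue, either way round above 1.37 rad) and horizontal distance between guard_white and front_white below 0.01 m and z of guard_white in the frame of front_white between 0.008 and 0.016 m and (angle between the x axis of guard_white and the x axis of front_white, either way round below 0.2 rad or angle between the x axis of guard_white and the x axis of front_white, either way round above 1.37 rad) and distance of each of solid_red, solid_blue from where it was at the start of the episode below 0.02 m); the robot touches nothing.
It fails at once if a solid offcut is moved more than 20 mm (distance of any of solid_red, solid_blue from where it was at the start of the episode above 0.02 m).
It also fails if it takes over 104 s, if anything falls off the work surface, if the arm or the gripper's body presses on something with over 40 N, if the wrist force passes 120 N, or if a joint passes its speed limit or range.

## Robot

A 6-joint arm with a two-finger parallel gripper is mounted at the origin on the work surface. World frame = base frame: x ahead of the robot, y to its left, z up, the work surface at z = 0. Lengths are in m, angles in rad, forces in N, time in s.
With the tool pointing down it reaches from about 0.35 to 0.85 m from the base axis. Payload 8.1 kg.
Tool frame: the origin (TCP) lies at the very end of the fingers, on their centre line; the grasp point (between the pads) lies 19 mm behind it; z points along the fingers, y is the direction in which the jaws open and shut (so a half turn about z gives the same grasp; the last joint's range is limited). The gripper opens to 93 mm and grips with 3 to 60 N. Pads are 15 mm wide; open, the fingers measure 128 mm over their backs; the gripper's body (75 mm by 188 mm) begins 65 mm behind the grasp point.
Start: joints at [-1.213, 0.13, 1.488, -0, 1.523, -0.085], TCP at [0.257, -0.542, 0.219] pointing down, gripper open.
Joint ranges: [-2.96, 2.96], [-0.89, 2.26], [0.02, 2.5], [-1.34, 4.48], [0, 2.73], [-2.66, 2.66]. Speed limits (rad/s): [2.39, 2.39, 2.79, 3.14, 3.14, 3.14].

## Interface

Orientations are given as a unit quaternion [w, x, y, z].
In Python, from plant import bot, read_camera, camera_params, hand_in gives the robot as it stands.
- The arm moves only by the tool drive_tool, never from a script. Its argument "targets" is a list of rows, each a list of 3 entries, a list of its own where there are three numbers: the shift along the tool's x, y, z in mm, then the turn, a rotation vector about the tool's x, y, z in degrees, then the closure in counts, from 0 (fully open) to 255 (shut). A call has 1 to 5 rows; each row shifts and turns the pose as measured when the row begins, along the tool's axes as they then stand; what a row does not reach is not made up. A row lasts 1/8 s, in which the tool goes at most 62.5 mm and 10.7 degrees, less where a joint would pass 70% of its speed; a pose out of reach is approached as far as the arm can. A call with a gripper value outside its range is refused whole. The fingers move at their own pace and stop on an object; the grip force is fixed at half the most. Time passes only in rows, so rows that do not move let the fingers close. It gives the time, the measured TCP pose, the force and the opening at its end, in the units of the state.
- bot.observe(): the state, without advancing time (a new reading comes with each control period).
- read_camera(name): name is "side" or "top" or "wrist"; returns the picture (480x640x3 uint8, blue, green, red); there is no depth.
- camera_params(name): a dict with "fx", "fy", "cx", "cy" (pixels), "camera_from_world" (4x4, takes a point from world to camera coordinates); the wrist camera has in their place "tool_from_camera" (4x4, takes a point from camera to tool coordinates, whose origin is the TCP and whose axes are the flange's). Camera axes: x right, y down, z forward; pixel columns grow to the right and rows downward; lengths in m; the calibration is good to about 2 mm. A picture is of the moment at which its call begins: read the wrist's pose just before it. camera_params takes no time and is no camera call.
- hand_in(): hands the job in, once; it reports no verdict.
The state is a dict: "t": time; "joints": joint angles; "qvel": joint speeds; "joint_efforts": joint torques, N m; "tool_pos": TCP position; "tool_rot": TCP orientation; "wrist_force": force on the tool from outside, world axes, zero at the start; "wrist_torque": the same for the moment, N m; "finger_gap": finger opening in m.
Only numpy, scipy, OpenCV 4.12 (cv2) and the standard library are available. Lean on these libraries where they do the work, as an engineer would, in place of code of your own. Each camera call takes 0.05 s, during which the arm holds its last target.

## Working session

There is one attempt and no reset: what is moved stays moved. The work goes in short steps, Python scripts to look and compute and a tool call to move; the robot and the scene stay as the last step left them, time stands still between calls to the robot, and variables do not carry over. Pictures are saved under pics/ and viewed, and the job is handed in when it is done.

Besides the shell and the picture viewer there is one more tool, called after "Call:" as name(argument=value, ...), one argument or row to a line, values as JSON. drive_tool: Moves the arm, as the interface text tells. Its arguments: {"type":"object","properties":{"targets":{"type":"array"}},"required":["targets"]}

```bash
mkdir -p pics; ls; python3 - <<'E'
from plant import bot, read_camera, camera_params
import cv2
s=bot.observe(); print(s)
for n in ["side","top"]:
    cv2.imwrite(f"pics/{n}0.png",read_camera(n)); print(n,camera_params(n))
print(camera_params("wrist"))
E
```

```text
pics
{'t': 0.0, 'joints': array([-1.21341640e+00,  1.31136250e-01,  1.48928979e+00,  1.97039647e-06,
        1.52296584e+00, -8.54193485e-02]), 'qvel': array([ 0.00086752,  0.00019364,  0.00050829,  0.00084866, -0.00088757,
       -0.00154299]), 'joint_efforts': array([-1.92729880e-03, -5.59844041e+01, -4.91756916e+01,  7.68380868e-02,
        3.53476766e-02, -1.61174830e-04]), 'tool_pos': array([ 0.2568953 , -0.5416001 ,  0.21759654]), 'tool_rot': array([-8.91443900e-04,  9.75590667e-01,  2.19595176e-01, -1.20978308e-04]), 'wrist_force': array([-0.63033472,  0.42844923, -0.02180188]), 'wrist_torque': array([-0.03681388,  0.01126632, -0.01434491]), 'finger_gap': 0.09301882285176272}
side {'fx': 490.2090138686709, 'fy': 490.2090138686709, 'cx': 310.1874289233318, 'cy': 240.12224807589044, 'camera_from_world': array([[-0.980811  , -0.19458798,  0.0120539 ,  0.49601954],
       [-0.12914965,  0.60216816, -0.78785397,  0.09168706],
       [ 0.14604844, -0.7742926 , -0.61574412,  1.20719612],
       [ 0.        ,  0.        ,  0.        ,  1.        ]])}
top {'fx': 620.8768067368138, 'fy': 620.8768067368138, 'cx': 323.389199015285, 'cy': 228.8498421434499, 'camera_from_world': array([[ 0.01933232, -0.99954556, -0.0231285 ,  0.01474344],
       [-0.99043459, -0.01598481, -0.13705404,  0.50043406],
       [ 0.13662205,  0.02555684, -0.99029352,  1.55183665],
       [ 0.        ,  0.        ,  0.        ,  1.        ]])}
{'fx': 347.8893854864028, 'fy': 347.8893854864028, 'cx': 324.38471539116233, 'cy': 239.17976779841078, 'tool_from_camera': array([[-9.96769485e-04, -9.60647186e-01, -2.77769671e-01,
         7.79667147e-02],
       [ 9.99999500e-01, -9.80805526e-04, -1.96425037e-04,
        -1.18070061e-03],
       [-8.37428692e-05, -2.77769727e-01,  9.60647683e-01,
        -1.66988177e-01],
       [ 0.00000000e+00,  0.00000000e+00,  0.00000000e+00,
         1.00000000e+00]])}
```

View pics/top0.png

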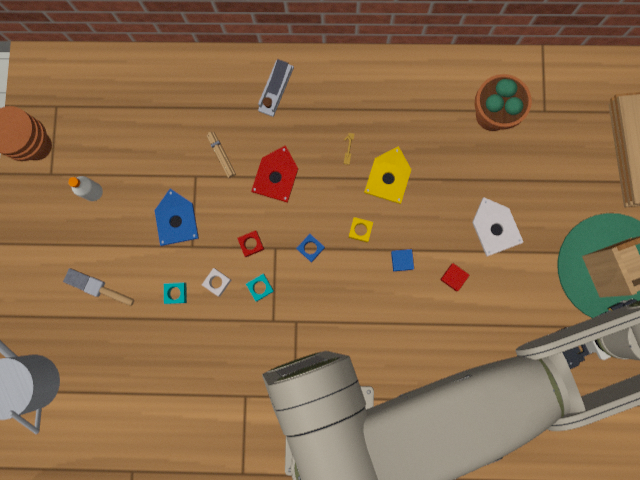

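View pics/side0.png

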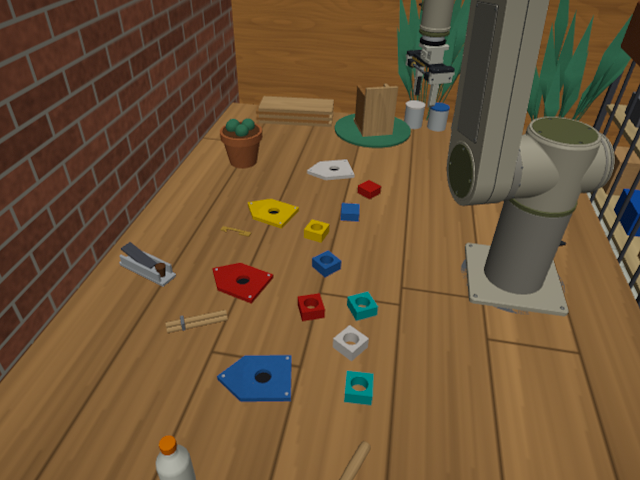

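The top view shows these holed squares: red (251,244), yellow (361,230), blue (311,248), white (216,282), and turquoise (175,293) and (260,288), which are not meant. The solids are blue (402,260) and red (455,277). The fronts are blue (175,221), red (275,177), yellow (388,178) and white (496,229). The side view agrees.

```bash
cat > h.py <<'E'
import numpy as np, cv2
from scipy.spatial.transform import Rotation as Ro
from plant import bot, read_camera, camera_params
def ray(P,T_wc,uv,z):
    d=np.array([(uv[0]-P["cx"])/P["fx"],(uv[1]-P["cy"])/P["fy"],1.])
    D=T_wc[:3,:3]@d; C=T_wc[:3,3]
    return C+D*(z-C[2])/D[2]
def top_T(): 
    P=camera_params("top"); return P,np.linalg.inv(P["camera_from_world"])
def side_T():
    P=camera_params("side"); return P,np.linalg.inv(P["camera_from_world"])
def rot(s): q=s["tool_rot"]; return Ro.from_quat([q[1],q[2],q[3],q[0]])
def wrist_T(s):
    P=camera_params("wrist"); T=np.eye(4); T[:3,:3]=rot(s).as_matrix(); T[:3,3]=s["tool_pos"]
    return P,T@P["tool_from_camera"]
def mask(img,c):
    h=cv2.cvtColor(img,cv2.COLOR_BGR2HSV); H,S,V=[h[...,i].astype(int) for i in range(3)]
    if c=="red": m=((H<5)|(H>174))&(S>180)&(V>60)
    if c=="yellow": m=(H>22)&(H<35)&(S>180)&(V>90)
    if c=="blue": m=(H>100)&(H<120)&(S>140)&(V>60)
    if c=="white": m=(S<40)&(V>130)
    return m.astype(np.uint8)*255
def goal(s,p,yaw_jaw):
    """shift (tool mm) and turn (deg rotvec in tool axes) to TCP p, z down, jaw y axis at yaw (mod pi)"""
    R=rot(s); best=None
    for k in (0,np.pi,-np.pi):
        a=yaw_jaw+k
        y=np.array([np.cos(a),np.sin(a),0]); z=np.array([0,0,-1.]); x=np.cross(y,z)
        G=Ro.from_matrix(np.c_[x,y,z]); rv=(R.inv()*G).as_rotvec(degrees=True)
        if best is None or np.linalg.norm(rv)<np.linalg.norm(best): best=rv
    return np.round(R.inv().apply(np.array(p)-s["tool_pos"])*1000,1),np.round(best,1)
E
cat > m.py <<'E'
from h import *
img=cv2.imread("pics/top0.png"); P,T=top_T()
sd=cv2.imread("pics/side0.png"); PS,TS=side_T()
print("cam",T[:3,3])
for nm,im,PP,TT in(("top",img,P,T),("side",sd,PS,TS)):
  for c in ("red","yellow","blue","white"):
    cs,_=cv2.findContours(mask(im,c),cv2.RETR_EXTERNAL,cv2.CHAIN_APPROX_NONE)
    for k in cs:
        if cv2.contourArea(k)<200: continue
        M=cv2.moments(k); u=(M["m10"]/M["m00"],M["m01"]/M["m00"])
        if nm=="top" and not(140<u[0]<530 and 130<u[1]<310): continue
        if nm=="side" and not(200<u[0]<400 and 150<u[1]<410): continue
        big=cv2.contourArea(k)>(1000 if nm=="top" else 1e9)
        z=.006 if big else .014
        w=np.array([ray(PP,TT,q,.012 if big else .014)[:2] for q in k[:,0].astype(float)])
        r=cv2.minAreaRect((w*1000).astype(np.float32))
        print(nm,c,"front" if big else "block",np.round(u,1),ray(PP,TT,u,z)[:2].round(4),"rect c",np.round(r[0],1),np.round(r[1],1),"ang",round(r[2],1),cv2.contourArea(k))
        if big:
            pts=cv2.approxPolyDP((w*1000).astype(np.float32),8,True)[:,0]; print("   poly",pts.round(0).tolist())
            # dark hole
            ff=np.zeros(im.shape[:2],np.uint8); cv2.drawContours(ff,[k],-1,255,-1)
            hm=cv2.bitwise_and(ff,cv2.inRange(im.max(axis=2),0,70))
            hc,_=cv2.findContours(hm,cv2.RETR_EXTERNAL,cv2.CHAIN_APPROX_NONE); hk=max(hc,key=cv2.contourArea)
            e=cv2.minEnclosingCircle(hk); a=cv2.moments(hk); cc=(a["m10"]/a["m00"],a["m01"]/a["m00"])
            print("   hole",np.round(cc,1),"diam px",2*e[1],ray(PP,TT,cc,.012)[:2].round(4))
E
python3 m.py
```

```text
cam [ 0.28334707 -0.01692396  1.60570129]
top red block [454.5 276.9] [ 0.3846 -0.3125] rect c [ 384.7 -312.3] [52.9 53.4] ang 54.8 396.0
top red block [250.2 243.3] [0.462  0.2127] rect c [462.1 213. ] [53.6 52.7] ang 23.5 376.5
top red front [275.6 175. ] [0.6453 0.1532] rect c [654.5 150. ] [100.1 142.2] ang 74.2 1600.0
   poly [[723.0, 130.0], [689.0, 190.0], [598.0, 211.0], [575.0, 121.0], [664.0, 97.0]]
   hole [275.  176.9] diam px 11.426409721374512 [0.6388 0.1541]
top yellow block [360.4 229.3] [ 0.5032 -0.0716] rect c [503.2 -71.6] [52.1 54.9] ang 76.0 387.5
top yellow front [388.8 176. ] [ 0.647  -0.1447] rect c [ 656.8 -147.4] [ 99.8 145.6] ang 73.4 1664.0
   poly [[727.0, -168.0], [693.0, -108.0], [602.0, -80.0], [574.0, -174.0], [668.0, -200.0]]
   hole [388.  178.1] diam px 10.770529747009277 [ 0.6399 -0.1421]
top blue block [402.1 259.8] [ 0.426  -0.1792] rect c [ 426.4 -179.3] [51.1 51.9] ang 5.9 366.0
top blue block [310.1 247.7] [0.4534 0.0574] rect c [453.8  56.6] [51.3 51. ] ang 46.3 358.0
top blue front [175.1 219.2] [0.5233 0.4138] rect c [533.3 414.3] [141.8  
[... 800 characters left out ...]
] ang 55.2 256.0
side yellow block [316.  230.4] [ 0.5038 -0.0698] rect c [504.4 -70.9] [86.  64.8] ang 76.7 380.0
side yellow block [272.  211.7] [ 0.6425 -0.1304] rect c [ 654.9 -135.9] [113.1 147.3] ang 72.7 899.5
side blue block [258.9 378.2] [0.5234 0.422 ] rect c [534.2 421.5] [142.1 102. ] ang 11.8 2642.5
side blue block [326.1 263.2] [0.4538 0.0588] rect c [453.5  57.8] [68.5 72.1] ang 47.8 437.0
side blue block [349.6 211.7] [ 0.4264 -0.1772] rect c [ 427.  -178.3] [48.6 83.2] ang 6.8 254.0
side white block [350.5 338.6] [0.3626 0.2872] rect c [362.7 286.4] [53.2 52.8] ang 56.4 461.0
side white block [332.6 169.2] [ 0.5124 -0.4051] rect c [ 522.3 -401.5] [139.9 114.7] ang 21.8 587.5
```

```bash
cat > g.py <<'E'
# usage: g.py x y z jawyaw  -> suggested rows (ideal tracking), steps <=50mm, <=10deg
import sys; from h import *
s=bot.observe(); x,y,z,yaw=map(float,sys.argv[1:5])
sh,rv=goal(s,[x/1000,y/1000,z/1000],np.radians(yaw))
n=int(max(np.ceil(np.linalg.norm(sh)/50),np.ceil(np.linalg.norm(rv)/10),1))
R=rot(s).as_matrix(); 
print("t",round(s["t"],2),"pos",(s["tool_pos"]*1000).round(1),"jaw",np.degrees(np.arctan2(R[1,1],R[0,1])).round(1),"tiltz",R[:,2].round(3),"F",s["wrist_force"].round(1),"gap",round(s["finger_gap"]*1000,1),"j",np.degrees(s["joints"]).round(0))
print("total",sh,rv,"n",n)
d=rot(s).apply(sh)/n; Rc=rot(s)
for i in range(n):
    print((Rc.inv().apply(d)).round(0),(rv/n).round(1)); Rc=Rc*Ro.from_rotvec(rv/n,degrees=True)
E
python3 g.py 503 -71.5 130 -14
```

```text
t 0.1 pos [ 256.9 -541.6  217.7] jaw -64.6 tiltz [-0.001  0.002 -1.   ] F [ 0.2 -0.6  0.2] gap 93.0 j [-70.   8.  85.  -0.  87.  -5.]
total [ 423.8 -319.2   88.3] [ -0.1  -0.  -50.6] n 11
[ 39. -29.   8.] [-0.  -0.  -4.6]
[ 41. -26.   8.] [-0.  -0.  -4.6]
[ 43. -22.   8.] [-0.  -0.  -4.6]
[ 44. -19.   8.] [-0.  -0.  -4.6]
[ 46. -15.   8.] [-0.  -0.  -4.6]
[ 47. -12.   8.] [-0.  -0.  -4.6]
[48. -8.  8.] [-0.  -0.  -4.6]
[48. -4.  8.] [-0.  -0.  -4.6]
[48. -0.  8.] [-0.  -0.  -4.6]
[48.  4.  8.] [-0.  -0.  -4.6]
[48.  8.  8.] [-0.  -0.  -4.6]
```

Call:
drive_tool(
  targets=[
    [[39,-29,4],[0,0,-4.6],0],
    [[41,-26,4],[0,0,-4.6],0],
    [[43,-22,4],[0,0,-4.6],0],
    [[44,-19,4],[0,0,-4.6],0],
    [[46,-15,4],[0,0,-4.6],0],
  ],
)

```text
t: 0.72
tool_pos: [0.3698, -0.3232, 0.1947]
tool_rot: [-0.003, 0.911, 0.413, -0.0]
wrist_force: [0.4, -0.8, 0.2]
finger_gap: 0.0931
```

```bash
python3 g.py 503 -71.5 130 -14
```

```text
t 0.72 pos [ 369.8 -323.2  194.7] jaw -41.3 tiltz [-0.003  0.005 -1.   ] F [ 0.4 -0.8  0.2] gap 93.1 j [-47.  -9. 104.   0.  85.  -6.]
total [276.9 -65.5  65.5] [ -0.3  -0.2 -27.3] n 6
[ 46. -11.  11.] [-0.  -0.  -4.6]
[47. -7. 11.] [-0.  -0.  -4.6]
[47. -3. 11.] [-0.  -0.  -4.6]
[47.  0. 11.] [-0.  -0.  -4.6]
[47.  4. 11.] [-0.  -0.  -4.6]
[47.  8. 11.] [-0.  -0.  -4.6]
```

Tracking is good, so I continue to a point above the yellow guard.

Call:
drive_tool(
  targets=[
    [[55,-11,11],[0,0,-5.5],0],
    [[56,-7,11],[0,0,-5.5],0],
    [[56,-3,11],[0,0,-5.5],0],
    [[56,1,11],[0,0,-5.5],0],
    [[54,8,11],[0,0,-5.5],0],
  ],
)

```text
t: 1.35
tool_pos: [0.5009, -0.0672, 0.1384]
tool_rot: [-0.002, 0.782, 0.623, 0.0]
wrist_force: [-0.0, -0.9, 0.6]
finger_gap: 0.093
```

```bash
python3 - <<'E'
from h import *
s=bot.observe(); im=read_camera("wrist"); cv2.imwrite("pics/w1.png",im)
np.save("w1.npy",np.r_[s["tool_pos"],s["tool_rot"]])
P,T=wrist_T(s)
for c in ("yellow","blue","red"):
    cs,_=cv2.findContours(mask(im,c),cv2.RETR_EXTERNAL,cv2.CHAIN_APPROX_NONE)
    for k in cs:
        if cv2.contourArea(k)<500: continue
        M=cv2.moments(k);u=(M["m10"]/M["m00"],M["m01"]/M["m00"]); print(c,np.round(u),cv2.contourArea(k),ray(P,T,u,.02)[:2].round(4))
E
python3 g.py 503 -71.5 130 -14
```

```text
blue [271. 340.] 973.5 [ 0.429  -0.1546]
blue [226.  91.] 5112.0 [0.4531 0.0604]
t 1.4 pos [502.1 -61.3 136.7] jaw -12.5 tiltz [-0.003  0.008 -1.   ] F [-1.9  4.4 -1.3] gap 93.0 j [-13.  -4. 106.   0.  79.  -1.]
total [-9.8  3.1  6.7] [-0.2 -0.4  1.5] n 1
[-10.   3.   7.] [-0.2 -0.4  1.5]
```

View pics/w1.png

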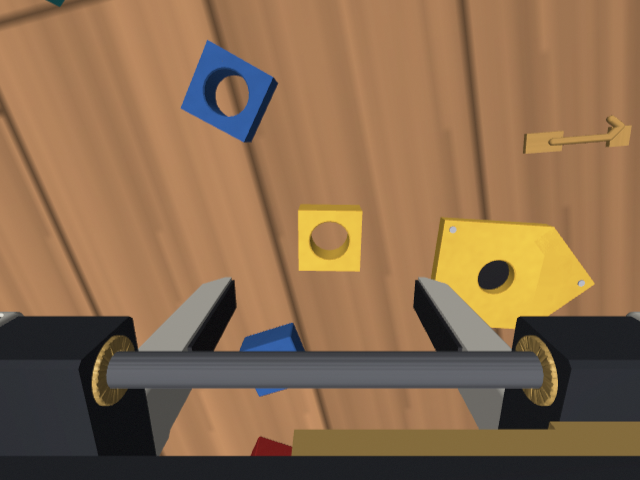

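The wrist view shows the yellow guard at (330,238) with its hole visible, the yellow front at (515,270), and the blue guard at (228,92). I loosen the yellow mask and compare the wrist fix with the top-camera fix.

```bash
sed -i 's/m=(H>22)&(H<35)&(S>180)&(V>90)/m=(H>21)\&(H<35)\&(S>150)\&(V>110)/' h.py
cat > w.py <<'E'
import sys; from h import *
# w.py name col  : static wrist look; squares at top face
s=bot.observe(); im=read_camera("wrist"); cv2.imwrite(f"pics/{sys.argv[1]}.png",im); P,T=wrist_T(s)
for c in sys.argv[2:]:
    cs,_=cv2.findContours(mask(im,c),cv2.RETR_EXTERNAL,cv2.CHAIN_APPROX_NONE)
    for k in cs:
        if cv2.contourArea(k)<1500: continue
        M=cv2.moments(k);u=(M["m10"]/M["m00"],M["m01"]/M["m00"])
        w=np.array([ray(P,T,q,.028)[:2]*1000 for q in k[:,0].astype(float)],np.float32); r=cv2.minAreaRect(w)
        print(c,np.round(u),cv2.contourArea(k),"c@14",(ray(P,T,u,.014)[:2]*1000).round(1),"rect28",np.round(r[0],1),np.round(r[1],1),round(r[2],1))
        # inner hole by background through it
        f=np.zeros(im.shape[:2],np.uint8); cv2.drawContours(f,[k],-1,255,-1); 
        inn=cv2.bitwise_and(f,cv2.bitwise_not(mask(im,c))); hc,_=cv2.findContours(inn,cv2.RETR_EXTERNAL,cv2.CHAIN_APPROX_NONE)
        if hc:
            hk=max(hc,key=cv2.contourArea); a=cv2.moments(hk)
            if a["m00"]>50: cc=(a["m10"]/a["m00"],a["m01"]/a["m00"]); print("   hole",np.round(cc),a["m00"],"z12",(ray(P,T,cc,.012)[:2]*1000).round(1),"z14",(ray(P,T,cc,.014)[:2]*1000).round(1))
E
python3 w.py w2 yellow blue; python3 g.py 503 -71.5 130 -14
```

```text
yellow [510. 276.] 10576.5 c@14 [ 654.6 -134.2] rect28 [ 647.4 -124.1] [ 89.1 135.6] 35.7
   hole [496. 285.] 998.0 z12 [ 642.2 -141.8] z14 [ 641.4 -140.7]
yellow [330. 248.] 3546.0 c@14 [503.  -74.2] rect28 [503.8 -70.7] [51.4 51.3] 76.3
   hole [329. 248.] 1213.0 z12 [502.7 -74.8] z14 [502.8 -74.1]
blue [228. 100.] 5057.5 c@14 [451.6  61.2] rect28 [454.7  58.1] [51.3 52.2] 49.0
   hole [230. 102.] 1311.0 z12 [452.2  59.4] z14 [452.6  59.1]
t 1.45 pos [500.9 -64.1 137.1] jaw -12.7 tiltz [-0.004  0.006 -1.   ] F [-1.3 -0.1 -0.3] gap 92.6 j [-13.  -4. 106.   0.  79.  -1.]
total [-6.8  3.7  7. ] [-0.3 -0.3  1.3] n 1
[-7.  4.  7.] [-0.3 -0.3  1.3]
```

The two fixes agree within about 1 mm, so I go down. After alignment the tool sits over (503.4,-71.2).

Call:
drive_tool(
  targets=[
    [[-7,3,30],[-0.3,-0.3,1.3],0],
    [[0,0,0],[0,0,0],0],
    [[0,0,0],[0,0,0],0],
  ],
)

```text
t: 1.82
tool_pos: [0.502, -0.0711, 0.1071]
tool_rot: [-0.0, 0.788, 0.616, -0.001]
wrist_force: [1.1, -0.4, -0.5]
finger_gap: 0.0929
```

```bash
python3 g.py 503.4 -71.2 6 -13.9
```

```text
t 1.82 pos [502.  -71.1 107.1] jaw -13.9 tiltz [-0.001 -0.    -1.   ] F [ 1.1 -0.4 -0.5] gap 92.9 j [-14.  -2. 107.  -0.  75.   0.]
total [  0.3   1.4 101.1] [-0.  0. -0.] n 3
[ 0.  0. 34.] [-0.  0. -0.]
[ 0.  0. 34.] [-0.  0. -0.]
[ 0.  0. 34.] [-0.  0. -0.]
```

Call:
drive_tool(
  targets=[
    [[0,1,45],[0,0,0],0],
    [[0,0,35],[0,0,0],0],
    [[0,0,15],[0,0,0],0],
    [[0,0,4],[0,0,0],0],
    [[0,0,0],[0,0,0],255],
  ],
)

```text
t: 2.45
tool_pos: [0.5083, -0.0747, 0.0134]
tool_rot: [0.004, 0.788, 0.615, 0.003]
wrist_force: [0.1, -0.3, -0.2]
finger_gap: 0.0867
```

Call:
drive_tool(
  targets=[
    [[0,0,0],[0,0,0],255],
    [[0,0,0],[0,0,0],255],
    [[0,0,0],[0,0,0],255],
    [[0,0,0],[0,0,0],255],
  ],
)

```text
t: 2.95
tool_pos: [0.5107, -0.0752, 0.0167]
tool_rot: [0.006, 0.788, 0.615, 0.004]
wrist_force: [-0.3, 0.5, -1.2]
finger_gap: 0.0516
```

```bash
python3 g.py 640.5 -142 60 -16.6
```

```text
t 2.95 pos [510.7 -75.2  16.7] jaw -14.1 tiltz [ 0.014 -0.004 -1.   ] F [-0.3  0.5 -1.2] gap 51.6 j [-14.   5. 110.  -0.  64.   0.]
total [-33.2 142.8 -41.2] [0.9 0.  2.5] n 4
[ -8.  36. -10.] [0.2 0.  0.6]
[ -8.  36. -10.] [0.2 0.  0.6]
[ -8.  36. -11.] [0.2 0.  0.6]
[ -7.  36. -11.] [0.2 0.  0.6]
```

The gap of 51.6 mm means it is gripped, but shallowly: the tip is at 17 mm and the tool drifted. I open, go lower and grip again.

Call:
drive_tool(
  targets=[
    [[0,0,0],[-0.9,0,0],60],
    [[0,0,0],[0,0,0],60],
    [[0,0,6],[0,0,0],60],
    [[0,0,6],[0,0,0],60],
  ],
)

```text
t: 3.45
tool_pos: [0.5114, -0.0754, 0.0044]
tool_rot: [0.013, 0.788, 0.615, 0.01]
wrist_force: [-0.6, -0.5, -0.3]
finger_gap: 0.0711
```

```bash
python3 g.py 510.7 -75 5 -14; python3 w.py w3 yellow;python3 g.py 510.7 -75 5 -14
```

```text
t 3.45 pos [511.4 -75.4   4.4] jaw -14.1 tiltz [ 0.032 -0.008 -0.999] F [-0.6 -0.5 -0.3] gap 71.1 j [-14.   6. 111.  -0.  61.   0.]
total [ 0.2 -0.7 -0.6] [ 1.9  0.  -0.1] n 1
[ 0. -1. -1.] [ 1.9  0.  -0.1]
yellow [572. 292.] 6869.5 c@14 [ 633.3 -102.1] rect28 [624.  -94.6] [33.7 68.6] 68.3
   hole [522. 279.] 117.5 z12 [609.8 -89.4] z14 [608.7 -88.3]
yellow [324. 304.] 10281.5 c@14 [510.6 -75.8] rect28 [511.6 -70. ] [46.4 52.1] 75.9
   hole [324. 310.] 3786.0 z12 [509.3 -80. ] z14 [509.5 -79. ]
t 3.5 pos [510.8 -75.3   3.5] jaw -14.1 tiltz [ 0.03  -0.008 -1.   ] F [-1.1  0.5 -0.6] gap 71.3 j [-14.   6. 111.  -0.  61.   0.]
total [ 0.2 -0.1 -1.5] [ 1.8  0.  -0.1] n 1
[ 0. -0. -2.] [ 1.8  0.  -0.1]
```

View pics/w3.png

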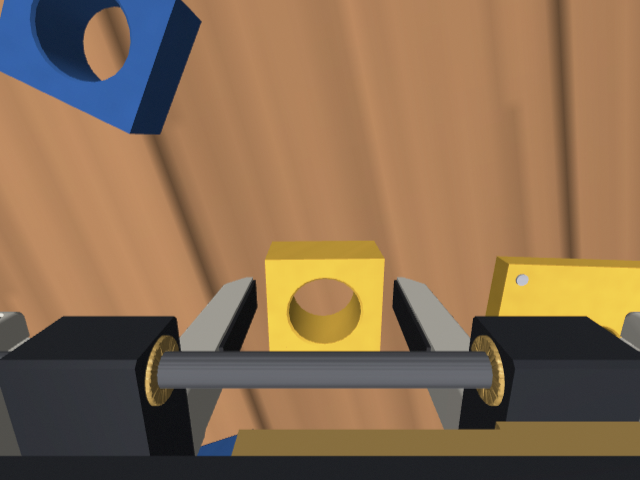

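The block sits squarely between the fingers, centred at about (325,300). I correct the tilt and a 2 mm offset, then grip.

Call:
drive_tool(
  targets=[
    [[2,0,-1],[1.8,0,0],60],
    [[0,0,0],[0,0,0],255],
    [[0,0,0],[0,0,0],255],
    [[0,0,0],[0,0,0],255],
  ],
)

```text
t: 4.0
tool_pos: [0.5113, -0.0732, 0.0042]
tool_rot: [-0.001, 0.788, 0.615, -0.001]
wrist_force: [-0.7, 0.1, -0.2]
finger_gap: 0.0517
```

```bash
python3 g.py 640.5 -142 60 -16.6
```

```text
t 4.0 pos [511.3 -73.2   4.2] jaw -14.1 tiltz [-0.003  0.    -1.   ] F [-0.7  0.1 -0.2] gap 51.7 j [-14.   7. 109.  -0.  64.   0.]
total [-35.4 141.9 -56.2] [-0.2  0.   2.5] n 4
[ -9.  35. -14.] [-0.   0.   0.6]
[ -8.  36. -14.] [-0.   0.   0.6]
[ -8.  36. -14.] [-0.   0.   0.6]
[ -8.  36. -14.] [-0.   0.   0.6]
```

Call:
drive_tool(
  targets=[
    [[0,0,-45],[0,0,0],255],
    [[-9,36,-8],[0,0,0.8],255],
    [[-9,36,-2],[0,0,0.8],255],
    [[-8,36,-2],[0,0,0.8],255],
    [[-8,33,0],[0,0,0],255],
  ],
)

```text
t: 4.62
tool_pos: [0.6403, -0.1437, 0.0632]
tool_rot: [-0.001, 0.801, 0.599, -0.001]
wrist_force: [-0.0, 0.7, -0.2]
finger_gap: 0.0517
```

Call:
drive_tool(
  targets=[
    [[0,0,0],[0,0,0],255],
    [[0,0,0],[0,0,0],255],
  ],
)

```text
t: 4.88
tool_pos: [0.6406, -0.1445, 0.0623]
tool_rot: [-0.001, 0.801, 0.598, -0.001]
wrist_force: [-0.1, 0.8, -0.2]
finger_gap: 0.052
```

```bash
python3 g.py 640.5 -142 16 -16.6; python3 w.py w4 yellow
```

```text
t 4.88 pos [ 640.6 -144.5   62.3] jaw -16.5 tiltz [-0.003  0.    -1.   ] F [-0.1  0.8 -0.2] gap 52.0 j [-17.  23.  84.  -0.  73.  -1.]
total [ 2.3 -0.7 46.3] [-0.2  0.   0.1] n 1
[ 2. -1. 46.] [-0.2  0.   0.1]
yellow [335. 258.] 26478.5 c@14 [ 647.4 -143.2] rect28 [ 656.1 -150.2] [110.3 133.3] 73.4
   hole [325. 252.] 2341.0 z12 [ 642.2 -137.8] z14 [ 642.4 -137.1]
```

View pics/w4.png

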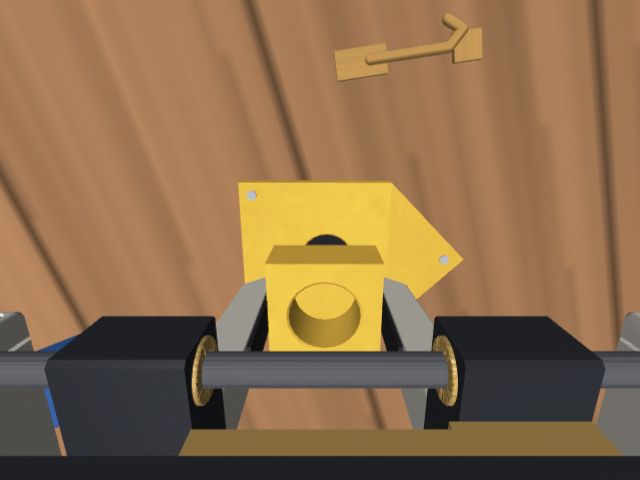

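The block is held level and square over the yellow front. I lower it.

Call:
drive_tool(
  targets=[
    [[2,-1,30],[0,0,0],255],
    [[0,0,10],[0,0,0],255],
    [[0,0,0],[0,0,0],255],
  ],
)

```text
t: 5.3
tool_pos: [0.6388, -0.1409, 0.0229]
tool_rot: [-0.001, 0.801, 0.599, -0.001]
wrist_force: [1.2, -0.2, 0.1]
finger_gap: 0.0522
```

```bash
python3 g.py 640.5 -142 16.5 -16.6
```

```text
t 5.3 pos [ 638.8 -140.9   22.9] jaw -16.5 tiltz [-0.002  0.    -1.   ] F [ 1.2 -0.2  0.1] gap 52.2 j [-17.  25.  85.  -0.  70.  -0.]
total [-0.6  1.9  6.4] [-0.1  0.   0.1] n 1
[-1.  2.  6.] [-0.1  0.   0.1]
```

Call:
drive_tool(
  targets=[
    [[-0.5,2,6],[0,0,0],255],
    [[0,0,0.5],[0,0,0],255],
    [[0,0,0],[0,0,0],70],
    [[0,0,0],[0,0,0],70],
    [[0,0,-30],[0,0,0],70],
  ],
)

```text
t: 5.92
tool_pos: [0.6401, -0.1418, 0.0466]
tool_rot: [-0.001, 0.801, 0.599, -0.001]
wrist_force: [-0.5, -0.6, 0.8]
finger_gap: 0.0671
```

Call:
drive_tool(
  targets=[
    [[0,0,-50],[0,0,0],70],
    [[0,0,-40],[0,0,0],0],
  ],
)

```text
t: 6.18
tool_pos: [0.6393, -0.1416, 0.1377]
tool_rot: [-0.002, 0.801, 0.599, -0.002]
wrist_force: [0.9, -0.3, 0.7]
finger_gap: 0.0735
```

```bash
python3 w.py w5 yellow; python3 g.py 453.6 57.3 110 -43; python3 -c "
from h import *; cv2.imwrite('pics/top1.png',cv2.resize(read_camera('top')[130:320,130:530],None,fx=2,fy=2))"
```

```text
yellow [336. 229.] 14937.0 c@14 [ 648.8 -140.8] rect28 [ 658.5 -142.8] [ 93.6 135.7] 73.5
   hole [328. 240.] 1334.0 z12 [ 639.3 -148.8] z14 [ 639.5 -148.2]
t 6.22 pos [ 642.2 -142.4  144.4] jaw -16.5 tiltz [ 0.001 -0.001 -1.   ] F [ 1.6 -0.7  4.4] gap 76.7 j [-17.  19.  80.  -0.  81.  -0.]
total [ 138.1 -237.5   34. ] [ 0.1  0.  26.5] n 6
[ 23. -40.   6.] [0.  0.  4.4]
[ 20. -41.   6.] [0.  0.  4.4]
[ 17. -43.   6.] [0.  0.  4.4]
[ 13. -44.   6.] [0.  0.  4.4]
[ 10. -45.   6.] [0.  0.  4.4]
[  6. -45.   6.] [0.  0.  4.4]
```

View pics/w5.png

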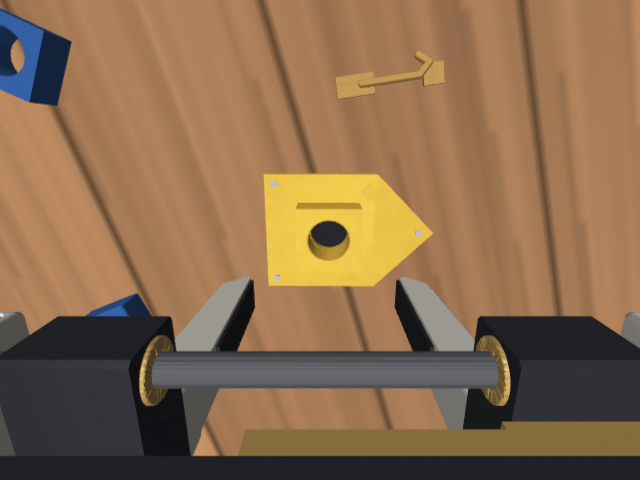

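Yellow lies square with the dark hole under it at (328,236). Next is blue, first the approach above the holed blue guard.

Call:
drive_tool(
  targets=[
    [[23,-42,6],[0,0,4.6],0],
    [[21,-44,6],[0,0,4.6],0],
    [[18,-46,6],[0,0,4.6],0],
    [[14,-48,6],[0,0,4.6],0],
    [[10,-48,6],[0,0,4.6],0],
  ],
)

```text
t: 6.9
tool_pos: [0.472, 0.0376, 0.1098]
tool_rot: [0.002, 0.908, 0.419, 0.002]
wrist_force: [1.3, -0.9, 0.3]
finger_gap: 0.0935
```

```bash
python3 g.py 453.6 57.3 110 -43
```

```text
t 6.9 pos [472.   37.6 109.8] jaw -40.4 tiltz [ 0.005 -0.002 -1.   ] F [ 1.3 -0.9  0.3] gap 93.5 j [ -2.  -8. 112.  -0.  75.  39.]
total [  3.  -26.7  -0.4] [ 0.3 -0.1  2.6] n 1
[  3. -27.  -0.] [ 0.3 -0.1  2.6]
```

View pics/top1.png

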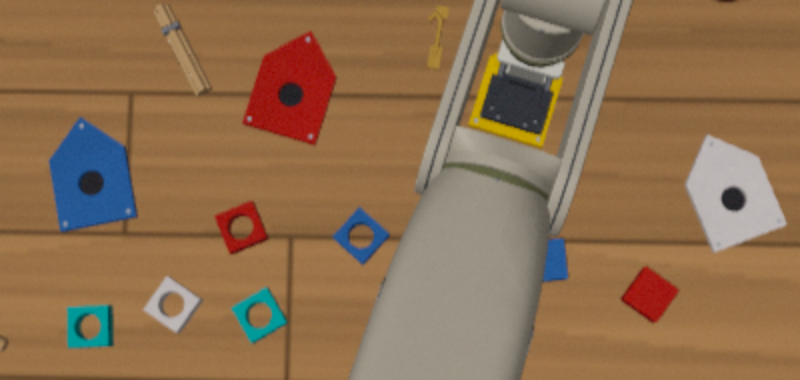

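This enlarged crop confirms the choices. Blue (362,236), red (241,227) and white (172,305) have round holes, the red (650,294) and blue (555,260) blocks are solid, and the turquoise ones are not meant.

Call:
drive_tool(
  targets=[
    [[3,-24,0],[0.3,0,2.6],0],
    [[0,0,0],[0,0,0],0],
    [[0,0,0],[0,0,0],0],
  ],
)

```text
t: 7.28
tool_pos: [0.4528, 0.0577, 0.1081]
tool_rot: [-0.001, 0.917, 0.4, 0.0]
wrist_force: [0.0, -0.6, 1.0]
finger_gap: 0.0929
```

```bash
python3 w.py w6 blue; python3 g.py 453.6 57.3 5 -43
```

```text
blue [327. 242.] 4878.0 c@14 [453.9  57.7] rect28 [455.9  60.1] [56.2 51.1] 48.9
   hole [327. 240.] 965.5 z12 [454.4  58.5] z14 [454.8  58.9]
t 7.33 pos [452.8  57.6 108. ] jaw -42.9 tiltz [-0.001  0.002 -1.   ] F [ 0.4  0.6 -0.5] gap 93.3 j [  1. -11. 115.   0.  76.  44.]
total [  0.3   1.  103. ] [-0.1 -0.   0.1] n 3
[ 0.  0. 34.] [-0. -0.  0.]
[ 0.  0. 34.] [-0. -0.  0.]
[ 0.  0. 34.] [-0. -0.  0.]
```

Call:
drive_tool(
  targets=[
    [[0,1,45],[0,0,-0.8],0],
    [[0,0,35],[0,0,0],0],
    [[0,0,12],[0,0,0],0],
    [[0,0,0],[0,0,0],0],
  ],
)

```text
t: 7.82
tool_pos: [0.458, 0.0542, 0.0157]
tool_rot: [0.0, 0.914, 0.405, 0.002]
wrist_force: [0.8, 0.2, 0.7]
finger_gap: 0.0927
```

```bash
python3 g.py 454 58 5 -42
```

```text
t 7.83 pos [458.   54.2  15.7] jaw -42.2 tiltz [ 0.004  0.001 -1.   ] F [0.8 0.2 0.7] gap 92.7 j [  0.  -3. 118.   0.  64.  43.]
total [ 0.1 -5.5 10.7] [ 0.1 -0.2 -0.2] n 1
[ 0. -5. 11.] [ 0.1 -0.2 -0.2]
```

Call:
drive_tool(
  targets=[
    [[0,-5.5,10],[0,0,0],0],
    [[0,0,0.5],[0,0,0],0],
    [[0,0,0],[0,0,0],255],
    [[0,0,0],[0,0,0],255],
    [[0,0,0],[0,0,0],255],
  ],
)

```text
t: 8.45
tool_pos: [0.4571, 0.0581, 0.0084]
tool_rot: [0.001, 0.914, 0.405, 0.005]
wrist_force: [-0.9, -0.2, 0.1]
finger_gap: 0.0675
```

Call:
drive_tool(
  targets=[
    [[0,0,0],[0,0,0],255],
    [[0,0,0],[0,0,0],255],
  ],
)

```text
t: 8.7
tool_pos: [0.4573, 0.0581, 0.0087]
tool_rot: [0.002, 0.914, 0.405, 0.005]
wrist_force: [0.8, -0.1, -0.0]
finger_gap: 0.0518
```

```bash
python3 g.py 517 411 70 -77.8
```

```text
t 8.7 pos [457.3  58.1   8.7] jaw -42.2 tiltz [ 0.011  0.001 -1.   ] F [ 0.8 -0.1 -0. ] gap 51.8 j [  1.  -2. 119.   0.  63.  43.]
total [ 302.  -192.4  -60.3] [ 0.2 -0.6 35.6] n 8
[ 38. -24.  -8.] [ 0.  -0.1  4.4]
[ 36. -27.  -8.] [ 0.  -0.1  4.4]
[ 34. -30.  -8.] [ 0.  -0.1  4.4]
[ 31. -32.  -8.] [ 0.  -0.1  4.4]
[ 29. -34.  -8.] [ 0.  -0.1  4.4]
[ 26. -37.  -8.] [ 0.  -0.1  4.4]
[ 23. -38.  -8.] [ 0.  -0.1  4.4]
[ 20. -40.  -8.] [ 0.  -0.1  4.4]
```

Call:
drive_tool(
  targets=[
    [[0,0,-50],[0,0,0],255],
    [[38,-24,-20],[0,0,4.4],255],
    [[39,-28,0],[0,0,4.6],255],
    [[38,-33,0],[0,0,4.6],255],
    [[35,-36,0],[0,0,4.6],255],
  ],
)

```text
t: 9.32
tool_pos: [0.4929, 0.2506, 0.0814]
tool_rot: [0.001, 0.969, 0.247, 0.005]
wrist_force: [1.6, -0.4, -0.4]
finger_gap: 0.0518
```

```bash
python3 g.py 519 411.5 75 -77.8
```

```text
t 9.32 pos [492.9 250.6  81.4] jaw -61.3 tiltz [ 0.011  0.002 -1.   ] F [ 1.6 -0.4 -0.4] gap 51.8 j [ 22.   6. 102.  -0.  72.  83.]
total [ 100.  -128.7    7. ] [ 0.1 -0.6 16.5] n 4
[ 25. -32.   2.] [ 0.  -0.2  4.1]
[ 23. -34.   2.] [ 0.  -0.2  4.1]
[ 20. -35.   2.] [ 0.  -0.2  4.1]
[ 18. -37.   2.] [ 0.  -0.2  4.1]
```

Call:
drive_tool(
  targets=[
    [[25,-30,1],[0,0,4.1],255],
    [[23,-33,1],[0,0,4.1],255],
    [[20,-34,1],[0,0,4.1],255],
    [[18,-25,2],[0,-0.6,4.1],255],
    [[0,0,0],[0,0,0],255],
  ],
)

```text
t: 9.95
tool_pos: [0.5246, 0.4045, 0.075]
tool_rot: [0.001, 0.995, 0.104, -0.001]
wrist_force: [-0.2, 0.2, -1.1]
finger_gap: 0.0518
```

```bash
python3 g.py 519 411.5 21 -77.8; python3 w.py w7 blue
```

```text
t 9.95 pos [524.6 404.5  75. ] jaw -78.1 tiltz [-0.001 -0.002 -1.   ] F [-0.2  0.2 -1.1] gap 51.8 j [ 33.  23.  82.  -0.  75. 111.]
total [-4.  -8.1 54. ] [ 0.1  0.1 -0.3] n 2
[-2. -4. 27.] [ 0.   0.  -0.2]
[-2. -4. 27.] [ 0.   0.  -0.2]
blue [316. 249.] 24488.0 c@14 [527.8 412.3] rect28 [532.1 415.1] [151.6  92.9] 12.2
   hole [312. 243.] 268.5 z12 [530.9 415.6] z14 [531.5 415.6]
```

View pics/w7.png

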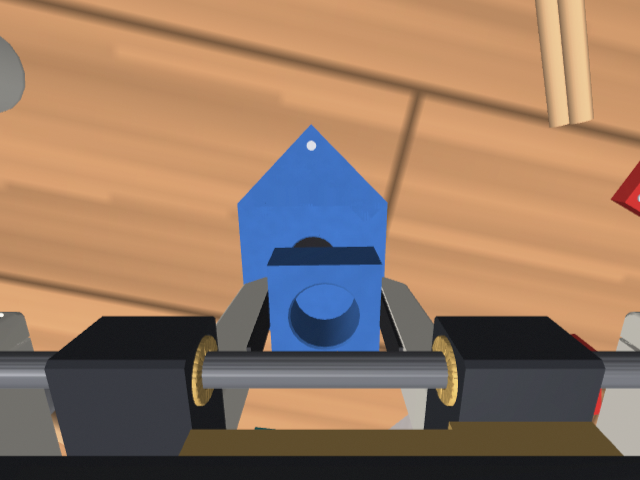

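The blue guard is held, with the blue front square beneath it and the board's hole just showing at (312,243). I lower it with the correction.

Call:
drive_tool(
  targets=[
    [[-4,-7,25],[0,0,0],255],
    [[0,0,18],[0,0,0],255],
    [[0,0,0],[0,0,0],255],
  ],
)

```text
t: 10.38
tool_pos: [0.5189, 0.4065, 0.0309]
tool_rot: [0.002, 0.995, 0.104, -0.001]
wrist_force: [0.1, 0.2, -0.0]
finger_gap: 0.0517
```

```bash
python3 g.py 519 411.5 21 -77.8
```

```text
t 10.38 pos [518.9 406.5  30.9] jaw -78.0 tiltz [-0.002 -0.003 -1.   ] F [ 0.1  0.2 -0. ] gap 51.7 j [ 34.  25.  84.  -0.  71. 112.]
total [ 1.2 -4.8  9.9] [ 0.2  0.1 -0.2] n 1
[ 1. -5. 10.] [ 0.2  0.1 -0.2]
```

Call:
drive_tool(
  targets=[
    [[1,-5,8],[0,0,0],255],
    [[0,-1,2],[0,0,0],255],
    [[0,0,0],[0,0,0],255],
  ],
)

```text
t: 10.75
tool_pos: [0.52, 0.4126, 0.0223]
tool_rot: [0.001, 0.995, 0.104, 0.0]
wrist_force: [-0.4, -0.3, 0.1]
finger_gap: 0.0517
```

```bash
python3 g.py 519 411.5 20.7 -77.8
```

```text
t 10.75 pos [520.  412.6  22.3] jaw -78.1 tiltz [ 0.001 -0.002 -1.   ] F [-0.4 -0.3  0.1] gap 51.7 j [ 34.  26.  84.  -0.  70. 112.]
total [-1.2  0.8  1.6] [ 0.1 -0.  -0.3] n 1
[-1.  1.  2.] [ 0.1 -0.  -0.3]
```

Call:
drive_tool(
  targets=[
    [[-1,0.8,1.5],[0,0,0],255],
    [[0,0,0],[0,0,0],70],
    [[0,0,0],[0,0,0],70],
    [[0,0,-30],[0,0,0],70],
    [[0,0,-50],[0,0,0],70],
  ],
)

```text
t: 11.38
tool_pos: [0.5164, 0.4098, 0.0978]
tool_rot: [0.003, 0.995, 0.104, -0.004]
wrist_force: [0.7, 0.1, 0.7]
finger_gap: 0.0677
```

Call:
drive_tool(
  targets=[
    [[0,0,-40],[0,0,0],0],
    [[0,0,0],[0,0,0],0],
  ],
)

```text
t: 11.62
tool_pos: [0.5193, 0.4118, 0.145]
tool_rot: [0.001, 0.995, 0.104, 0.001]
wrist_force: [0.1, 0.9, -0.3]
finger_gap: 0.0833
```

```bash
python3 w.py w8 blue; python3 g.py 361.5 298.7 120 -33.5
```

```text
blue [324. 217.] 14587.5 c@14 [530.3 415.3] rect28 [539.3 417.2] [136.   94.3] 12.3
   hole [324. 233.] 513.5 z12 [516.3 412.4] z14 [516.8 412.5]
t 11.68 pos [518.2 411.1 142.6] jaw -78.0 tiltz [-0.002 -0.004 -1.   ] F [0.1 0.4 0.3] gap 86.6 j [ 34.  20.  79.  -0.  81. 112.]
total [-176.6   77.4   23.2] [  0.1   0.2 -44.5] n 5
[-35.  15.   5.] [ 0.   0.  -8.9]
[-37.  10.   5.] [ 0.   0.  -8.9]
[-38.   4.   5.] [ 0.   0.  -8.9]
[-39.  -2.   5.] [ 0.   0.  -8.9]
[-38.  -8.   5.] [ 0.   0.  -8.9]
```

View pics/w8.png

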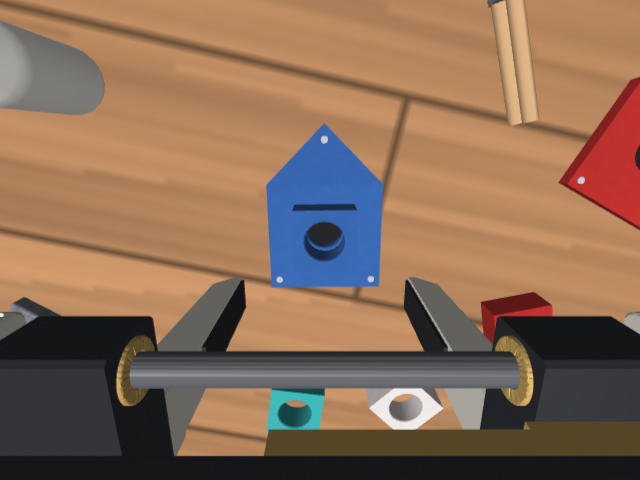

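Blue is placed square with the dark hole concentric at (324,233). Next is red.

```bash
python3 g.py 462.2 213 110 -66.4
```

```text
t 11.68 pos [518.2 411.1 142.6] jaw -78.0 tiltz [-0.002 -0.004 -1.   ] F [0.1 0.4 0.3] gap 86.6 j [ 34.  20.  79.  -0.  81. 112.]
total [-95.8 182.1  33.4] [  0.2   0.2 -11.6] n 5
[-19.  36.   7.] [ 0.   0.  -2.3]
[-21.  36.   7.] [ 0.   0.  -2.3]
[-22.  35.   7.] [ 0.   0.  -2.3]
[-23.  34.   7.] [ 0.   0.  -2.3]
[-25.  33.   7.] [ 0.   0.  -2.3]
```

Call:
drive_tool(
  targets=[
    [[-24,45,8],[0,0,-3],0],
    [[-26,45,8],[0,0,-3],0],
    [[-28,43,8],[0,0,-3],0],
    [[-27,40,8],[0,0,-2.6],0],
    [[0,0,0],[0,0,0],0],
  ],
)

```text
t: 12.3
tool_pos: [0.4592, 0.2079, 0.1001]
tool_rot: [0.003, 0.978, 0.208, -0.008]
wrist_force: [0.6, 0.9, -0.1]
finger_gap: 0.0933
```

```bash
python3 w.py w9 red; python3 g.py 462.2 213 110 -66.4
```

```text
red [321. 237.] 5287.5 c@14 [462.5 213. ] rect28 [465.1 214. ] [56.  51.8] 23.9
   hole [321. 235.] 1005.0 z12 [463.4 213.4] z14 [463.9 213.6]
red [507.  54.] 19513.0 c@14 [625.  152.7] rect28 [631.7 161. ] [ 93.6 102.9] 74.1
   hole [512.  30.] 1760.5 z12 [639.1 156.9] z14 [638.3 157.5]
t 12.35 pos [460.  209.4 100.8] jaw -66.0 tiltz [-0.013 -0.008 -1.   ] F [ 0.1 -0.1 -1. ] gap 92.9 j [ 19.  -1. 107.  -0.  75.  85.]
total [ 3.4 -2.3 -9.2] [0.1 0.9 0.4] n 1
[ 3. -2. -9.] [0.1 0.9 0.4]
```

View pics/w9.png

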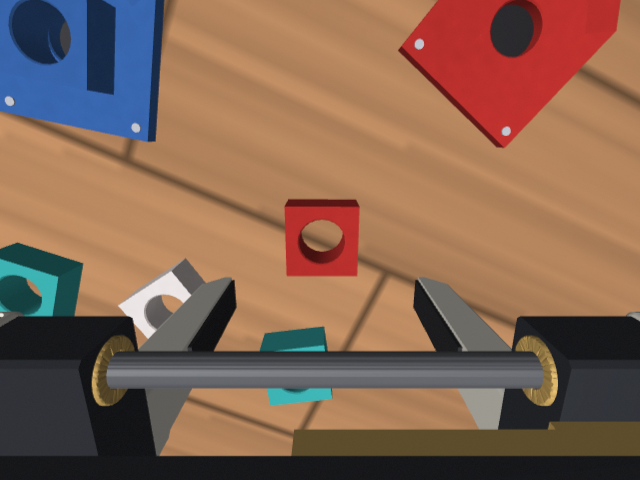

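The red guard with its hole is at (321,237), centred between the jaws and agreeing with the top fix. I go down.

Call:
drive_tool(
  targets=[
    [[3,-2,30],[0,0.9,0],0],
    [[0,0,35],[0,0,0],0],
    [[0,0,15],[0,0,0],0],
    [[0,0,0],[0,0,0],0],
  ],
)

```text
t: 12.85
tool_pos: [0.4628, 0.2157, 0.0186]
tool_rot: [0.0, 0.978, 0.208, 0.001]
wrist_force: [0.7, 0.3, 1.0]
finger_gap: 0.0926
```

```bash
python3 g.py 462.3 213 5 -66.4
```

```text
t 12.85 pos [462.8 215.7  18.6] jaw -66.0 tiltz [ 0.003 -0.    -1.   ] F [0.7 0.3 1. ] gap 92.6 j [ 19.   5. 110.  -0.  65.  85.]
total [-1.5  2.2 13.6] [ 0.1 -0.1  0.4] n 1
[-2.  2. 14.] [ 0.1 -0.1  0.4]
```

Call:
drive_tool(
  targets=[
    [[-1.5,2,12.5],[0,0,0.4],0],
    [[0,0,1],[0,0,0],0],
    [[0,0,0],[0,0,0],255],
    [[0,0,0],[0,0,0],255],
    [[0,0,0],[0,0,0],255],
  ],
)

```text
t: 13.48
tool_pos: [0.4651, 0.2145, 0.0078]
tool_rot: [-0.0, 0.979, 0.205, 0.004]
wrist_force: [-0.5, -0.3, 0.5]
finger_gap: 0.0676
```

Call:
drive_tool(
  targets=[
    [[0,0,0],[0,0,0],255],
    [[0,0,0],[0,0,0],255],
  ],
)

```text
t: 13.72
tool_pos: [0.4654, 0.2146, 0.0081]
tool_rot: [-0.0, 0.979, 0.205, 0.004]
wrist_force: [-0.3, 0.9, -1.1]
finger_gap: 0.0519
```

```bash
python3 g.py 638.5 154.6 75 -105.8;  python3 g.py 638.5 154.6 75 -15.8
```

```text
t 13.72 pos [465.4 214.6   8.1] jaw -66.4 tiltz [ 0.008  0.002 -1.   ] F [-0.3  0.9 -1.1] gap 51.9 j [ 19.   6. 110.  -0.  63.  85.]
total [135.1 124.4 -65.5] [-0.1 -0.5 39.4] n 4
[ 34.  31. -16.] [-0.  -0.1  9.8]
[ 39.  25. -16.] [-0.  -0.1  9.8]
[ 42.  18. -17.] [-0.  -0.1  9.8]
[ 45.  10. -17.] [-0.  -0.1  9.8]
t 13.72 pos [465.4 214.6   8.1] jaw -66.4 tiltz [ 0.008  0.002 -1.   ] F [-0.3  0.9 -1.1] gap 51.9 j [ 19.   6. 110.  -0.  63.  85.]
total [135.1 124.4 -65.5] [  0.3  -0.4 -50.6] n 6
[ 23.  21. -11.] [ 0.  -0.1 -8.4]
[ 19.  24. -11.] [ 0.  -0.1 -8.4]
[ 16.  26. -11.] [ 0.  -0.1 -8.4]
[ 11.  28. -11.] [ 0.  -0.1 -8.4]
[  7.  30. -11.] [ 0.  -0.1 -8.4]
[  3.  30. -11.] [ 0.  -0.1 -8.4]
```

Call:
drive_tool(
  targets=[
    [[0,0,-55],[0,0,0],255],
    [[25,21,-12],[0,0,-9],255],
    [[21,25,0],[0,0,-9],255],
    [[17,28,0],[0,0,-9],255],
    [[13,31,0],[0,0,-9],255],
  ],
)

```text
t: 14.35
tool_pos: [0.5921, 0.1768, 0.0776]
tool_rot: [0.001, 0.862, 0.506, 0.003]
wrist_force: [0.1, 0.8, -0.8]
finger_gap: 0.0517
```

```bash
python3 g.py 639.5 158 75 -15.8
```

```text
t 14.35 pos [592.1 176.8  77.6] jaw -29.2 tiltz [ 0.007  0.002 -1.   ] F [ 0.1  0.8 -0.8] gap 51.7 j [12. 16. 91.  0. 73. 41.]
total [ 6.7 50.5  2.9] [  0.3  -0.2 -13.4] n 2
[ 3. 25.  1.] [ 0.2 -0.1 -6.7]
[ 0. 25.  1.] [ 0.2 -0.1 -6.7]
```

Call:
drive_tool(
  targets=[
    [[4,22,1],[0,0,-6.7],255],
    [[2,20,1],[0.3,-0.2,-6],255],
    [[0,0,0],[0,0,0],255],
  ],
)

```text
t: 14.72
tool_pos: [0.6351, 0.1622, 0.0748]
tool_rot: [0.0, 0.799, 0.601, 0.0]
wrist_force: [-0.2, 0.3, -0.4]
finger_gap: 0.0515
```

```bash
python3 g.py 639.5 158 20.5 -15.8
```

```text
t 14.72 pos [635.1 162.2  74.8] jaw -16.1 tiltz [ 0. -0. -1.] F [-0.2  0.3 -0.4] gap 51.5 j [10. 22. 84. -0. 74. 26.]
total [-2.8  5.4 54.3] [ 0.   0.  -0.3] n 2
[-1.  3. 27.] [ 0.   0.  -0.2]
[-1.  3. 27.] [ 0.   0.  -0.2]
```

Call:
drive_tool(
  targets=[
    [[-3,5,28],[0,0,0],255],
    [[0,0,18],[0,0,0],255],
    [[0,0,0],[0,0,0],255],
  ],
)

```text
t: 15.1
tool_pos: [0.6372, 0.1588, 0.0273]
tool_rot: [-0.001, 0.801, 0.599, -0.001]
wrist_force: [-0.2, -0.1, -0.5]
finger_gap: 0.0516
```

```bash
python3 g.py 639.5 158 20.5 -15.8
```

```text
t 15.1 pos [637.2 158.8  27.3] jaw -16.4 tiltz [-0.001  0.    -1.   ] F [-0.2 -0.1 -0.5] gap 51.6 j [10. 25. 85.  0. 70. 26.]
total [-0.1  2.5  6.8] [-0.1  0.  -0.6] n 1
[-0.  3.  7.] [-0.1  0.  -0.6]
```

Call:
drive_tool(
  targets=[
    [[0,2.5,6],[0,0,0],255],
    [[0,0,1.5],[0,0,0],255],
    [[0,0,0.5],[0,0,0],255],
  ],
)

```text
t: 15.48
tool_pos: [0.6404, 0.1591, 0.021]
tool_rot: [-0.0, 0.801, 0.599, 0.001]
wrist_force: [-0.6, -0.1, -0.4]
finger_gap: 0.0516
```

```bash
python3 g.py 639.5 158 20.1 -15.8
```

```text
t 15.47 pos [640.4 159.1  21. ] jaw -16.4 tiltz [ 0.001  0.001 -1.   ] F [-0.6 -0.1 -0.4] gap 51.6 j [ 9. 26. 85.  0. 69. 26.]
total [-1.3 -0.5  0.9] [ 0.  -0.1 -0.6] n 1
[-1. -1.  1.] [ 0.  -0.1 -0.6]
```

Call:
drive_tool(
  targets=[
    [[-1,-0.5,0.8],[0,0,0],255],
    [[0,0,0],[0,0,0],70],
    [[0,0,0],[0,0,0],70],
    [[0,0,-30],[0,0,0],70],
    [[0,0,-50],[0,0,0],70],
  ],
)

```text
t: 16.1
tool_pos: [0.6363, 0.1575, 0.0974]
tool_rot: [-0.002, 0.801, 0.599, -0.003]
wrist_force: [0.2, 0.5, 1.0]
finger_gap: 0.0673
```

Call:
drive_tool(
  targets=[
    [[0,0,-40],[0,0,0],0],
    [[0,0,0],[0,0,0],0],
  ],
)

```text
t: 16.35
tool_pos: [0.6397, 0.158, 0.1446]
tool_rot: [0.0, 0.801, 0.599, 0.001]
wrist_force: [0.9, 0.8, -0.2]
finger_gap: 0.083
```

```bash
python3 w.py w10 red; python3 g.py 361.5 298.7 120 -33.5
```

```text
red [333. 230.] 14368.0 c@14 [647.6 156.8] rect28 [657.9 155. ] [ 95.2 136.4] 74.2
   hole [326. 235.] 666.5 z12 [639.6 154.3] z14 [639.8 154.8]
t 16.4 pos [638.5 157.8 142.2] jaw -16.4 tiltz [-0.001  0.    -1.   ] F [ 0.5 -0.4 -0.4] gap 87.1 j [ 9. 19. 80.  0. 81. 26.]
total [  56.8 -305.5   22.6] [-0.1  0.  17.1] n 7
[  8. -44.   3.] [-0.   0.   2.4]
[  6. -44.   3.] [-0.   0.   2.4]
[  4. -44.   3.] [-0.   0.   2.4]
[  2. -44.   3.] [-0.   0.   2.4]
[  1. -44.   3.] [-0.   0.   2.4]
[ -1. -44.   3.] [-0.   0.   2.4]
[ -3. -44.   3.] [-0.   0.   2.4]
```

View pics/w10.png

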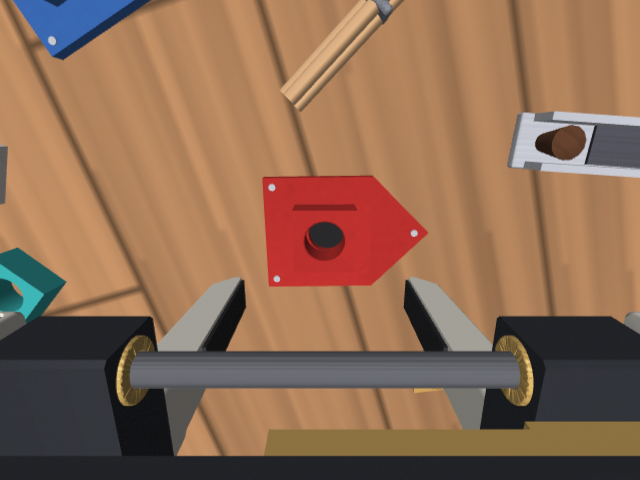

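Red is placed square with the dark hole concentric at (325,235). Next is white.

Call:
drive_tool(
  targets=[
    [[8,-50,3],[0,0,2.8],0],
    [[6,-50,3],[0,0,2.8],0],
    [[4,-50,3],[0,0,2.8],0],
    [[2,-50,3],[0,0,2.8],0],
    [[0,-50,3],[0,0,2.8],0],
  ],
)

```text
t: 17.02
tool_pos: [0.4055, 0.27, 0.1177]
tool_rot: [-0.002, 0.871, 0.491, -0.007]
wrist_force: [0.5, 0.7, -0.1]
finger_gap: 0.093
```

```bash
python3 g.py 361.5 298.7 115 -33.5
```

```text
t 17.02 pos [405.5 270.  117.7] jaw -31.2 tiltz [-0.013 -0.004 -1.   ] F [ 0.5  0.7 -0.1] gap 93.0 j [ 28.  -5. 109.   0.  77.  59.]
total [  1.8 -52.4   3.1] [-0.5  0.6  2.3] n 2
[  1. -26.   2.] [-0.2  0.3  1.2]
[  0. -26.   1.] [-0.2  0.3  1.2]
```

Call:
drive_tool(
  targets=[
    [[2,-28,2],[0,0,2.3],0],
    [[0,-20,1],[-0.5,0.6,0],0],
    [[0,0,0],[0,0,0],0],
    [[0,0,0],[0,0,0],0],
  ],
)

```text
t: 17.52
tool_pos: [0.358, 0.2967, 0.1082]
tool_rot: [0.0, 0.88, 0.475, -0.005]
wrist_force: [0.2, -0.1, -0.5]
finger_gap: 0.0929
```

```bash
python3 w.py w11 white; python3 g.py 361.5 298.7 60 -33.5
```

```text
white [463. 318.] 2203.0 c@14 [417.  177.4] rect28 [413.3 187.8] [24.8 99.9] 11.6
white [185. 319.] 2183.0 c@14 [221.8 305.1] rect28 [233.4 305.6] [100.3  24.6] 11.0
white [330. 239.] 5025.0 c@14 [361.7 296.6] rect28 [363.3 299.3] [56.5 52. ] 56.7
   hole [327. 239.] 1082.5 z12 [359.8 297.2] z14 [360.1 297.8]
t 17.57 pos [358.  296.6 108.1] jaw -33.4 tiltz [-0.009 -0.005 -1.   ] F [-0.   0.2 -0.3] gap 92.8 j [ 33.  -8. 113.   0.  76.  67.]
total [ 4.2  2.  48.1] [-0.3  0.6  0.1] n 1
[ 4.  2. 48.] [-0.3  0.6  0.1]
```

View pics/w11.png

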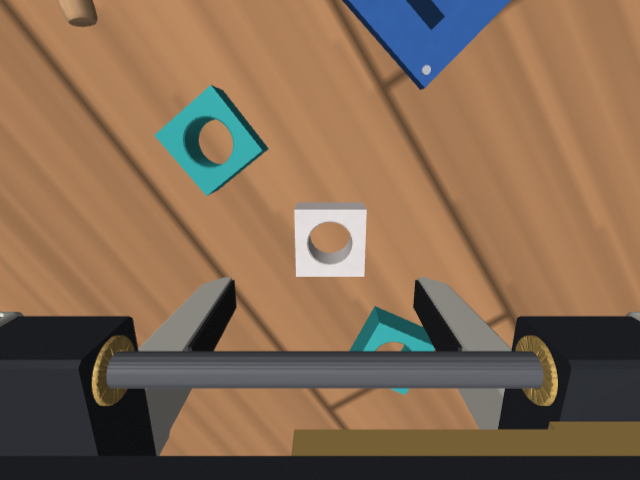

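The white guard is at (330,240), square between the jaws, and the turquoise blocks are clear of the finger paths. I go down.

Call:
drive_tool(
  targets=[
    [[3.5,2,40],[-0.3,0.6,0],0],
    [[0,0,35],[0,0,0],0],
    [[0,0,12],[0,0,0],0],
    [[0,0,0],[0,0,0],0],
  ],
)

```text
t: 18.08
tool_pos: [0.3651, 0.2971, 0.0199]
tool_rot: [0.0, 0.881, 0.473, 0.002]
wrist_force: [-0.8, 0.1, 1.2]
finger_gap: 0.0925
```

```bash
python3 g.py 361.7 298.3 5 -33.4
```

```text
t 18.07 pos [365.1 297.1  19.9] jaw -33.6 tiltz [ 0.003  0.001 -1.   ] F [-0.8  0.1  1.2] gap 92.5 j [ 33.  -1. 116.  -0.  65.  67.]
total [-0.9 -3.5 14.8] [ 0.1 -0.1 -0.2] n 1
[-1. -4. 15.] [ 0.1 -0.1 -0.2]
```

Call:
drive_tool(
  targets=[
    [[-1.5,-3.5,12.5],[0,0,0],0],
    [[-0.5,0,2.5],[0,0,0],0],
    [[0,0,0],[0,0,0],255],
    [[0,0,0],[0,0,0],255],
    [[0,0,0],[0,0,0],255],
  ],
)

```text
t: 18.7
tool_pos: [0.3636, 0.299, 0.0075]
tool_rot: [-0.0, 0.881, 0.473, 0.004]
wrist_force: [0.4, -0.7, 0.4]
finger_gap: 0.0679
```

Call:
drive_tool(
  targets=[
    [[0,0,0],[0,0,0],255],
    [[0,0,0],[0,0,0],255],
  ],
)

```text
t: 18.95
tool_pos: [0.3638, 0.2992, 0.0079]
tool_rot: [-0.0, 0.881, 0.473, 0.005]
wrist_force: [-0.4, 0.3, 0.2]
finger_gap: 0.0517
```

```bash
python3 g.py 508.7 -421 100 -68.2 | head -2
```

```text
t 18.95 pos [363.8 299.2   7.9] jaw -33.6 tiltz [ 0.008  0.005 -1.   ] F [-0.4  0.3  0.2] gap 51.7 j [ 33.  -0. 117.  -0.  63.  67.]
total [-519.   519.5  -94.3] [ 0.1 -0.5 34.6] n 15
```

Call:
drive_tool(
  targets=[
    [[0,0,-50],[0,0,0],255],
    [[0,0,-50],[0,0.5,0],255],
  ],
)

```text
t: 19.2
tool_pos: [0.3594, 0.2963, 0.105]
tool_rot: [-0.002, 0.881, 0.473, 0.003]
wrist_force: [0.6, 1.3, 0.2]
finger_gap: 0.0517
```

```bash
python3 g.py 510.5 -420.3 100 -68.2
```

```text
t 19.2 pos [359.4 296.3 105. ] jaw -33.6 tiltz [ 0.004  0.006 -1.   ] F [0.6 1.3 0.2] gap 51.7 j [ 33.  -9. 114.   0.  75.  67.]
total [-513.4  522.3    1.3] [-0.1 -0.4 34.6] n 15
[-34.  35.   0.] [-0.  -0.   2.3]
[-33.  36.   0.] [-0.  -0.   2.3]
[-31.  37.   0.] [-0.  -0.   2.3]
[-30.  39.   0.] [-0.  -0.   2.3]
[-28.  40.   0.] [-0.  -0.   2.3]
[-27.  41.   0.] [-0.  -0.   2.3]
[-25.  42.   0.] [-0.  -0.   2.3]
[-23.  43.   0.] [-0.  -0.   2.3]
[-21.  44.   0.] [-0.  -0.   2.3]
[-20.  45.   0.] [-0.  -0.   2.3]
[-18.  45.   0.] [-0.  -0.   2.3]
[-16.  46.   0.] [-0.  -0.   2.3]
[-14.  47.   0.] [-0.  -0.   2.3]
[-12.  47.   0.] [-0.  -0.   2.3]
[-10.  48.   0.] [-0.  -0.   2.3]
```

Call:
drive_tool(
  targets=[
    [[-34,35,0],[0,0,2.3],255],
    [[-33,36,0],[0,0,2.3],255],
    [[-31,37,0],[0,0,2.3],255],
    [[-30,39,0],[0,0,2.3],255],
    [[-28,40,0],[0,0,2.3],255],
  ],
)

```text
t: 19.82
tool_pos: [0.4141, 0.0558, 0.1095]
tool_rot: [-0.002, 0.924, 0.383, 0.009]
wrist_force: [0.9, 0.2, -1.2]
finger_gap: 0.0519
```

Call:
drive_tool(
  targets=[
    [[-27,41,0],[0,0,2.3],255],
    [[-25,42,0],[0,0,2.3],255],
    [[-23,43,0],[0,0,2.3],255],
    [[-21,44,0],[0,0,2.3],255],
    [[-20,45,0],[0,0,2.3],255],
  ],
)

```text
t: 20.45
tool_pos: [0.4649, -0.1921, 0.1078]
tool_rot: [-0.003, 0.959, 0.285, 0.01]
wrist_force: [0.4, 1.0, -0.8]
finger_gap: 0.0515
```

```bash
python3 g.py 510.5 -420.3 85 -68.2
```

```text
t 20.45 pos [ 464.9 -192.1  107.8] jaw -56.9 tiltz [ 0.017  0.012 -1.   ] F [ 0.4  1.  -0.8] gap 51.5 j [-29.  -4. 108.   1.  75.  28.]
total [-86.8 216.1  20.9] [-0.1 -1.2 11.3] n 5
[-17.  43.   4.] [-0.  -0.2  2.3]
[-16.  44.   4.] [-0.  -0.2  2.3]
[-14.  44.   4.] [-0.  -0.2  2.3]
[-12.  45.   4.] [-0.  -0.2  2.3]
[-10.  45.   4.] [-0.  -0.2  2.3]
```

Call:
drive_tool(
  targets=[
    [[-17,43,4],[0,-0.2,2.3],255],
    [[-16,44,4],[0,-0.2,2.3],255],
    [[-14,44,4],[0,-0.2,2.3],255],
    [[-12,42,4],[0,-0.3,2.3],255],
    [[-9,35,4],[0,-0.3,2.3],255],
  ],
)

```text
t: 21.08
tool_pos: [0.5049, -0.416, 0.085]
tool_rot: [-0.001, 0.983, 0.183, -0.001]
wrist_force: [0.9, -0.0, -1.2]
finger_gap: 0.0517
```

Call:
drive_tool(
  targets=[
    [[0,0,0],[0,0,0],255],
    [[0,0,0],[0,0,0],255],
  ],
)

```text
t: 21.32
tool_pos: [0.504, -0.4173, 0.0832]
tool_rot: [-0.002, 0.983, 0.182, -0.001]
wrist_force: [0.1, 0.4, -0.6]
finger_gap: 0.0516
```

```bash
python3 g.py 510.5 -420.3 60 -68.2; python3 w.py w12 white
```

```text
t 21.32 pos [ 504.  -417.3   83.2] jaw -69.1 tiltz [-0.003  0.004 -1.   ] F [ 0.1  0.4 -0.6] gap 51.6 j [-44.  21.  83.   0.  75.  25.]
total [ 5.1  5.3 23.2] [-0.3  0.1 -0.9] n 1
[ 5.  5. 23.] [-0.3  0.1 -0.9]
white [621. 419.] 2245.0 c@14 [ 454.9 -697.1] rect28 [ 457.2 -678.8] [71.2 32.5] 35.0
white [333. 242.] 23328.0 c@14 [ 512.9 -418.8] rect28 [ 517.  -420.2] [165.1  98.3] 21.5
   hole [313. 327.] 1253.5 z12 [ 442.6 -429.3] z14 [ 443.7 -429. ]
```

View pics/w12.png

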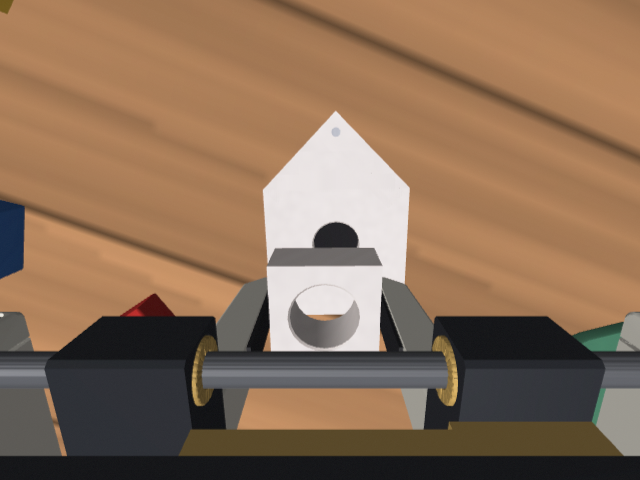

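The white guard is held, with the board's hole at (336,240) slightly ahead, as the correction expects. I lower it.

Call:
drive_tool(
  targets=[
    [[5,4,32],[0,0,-0.5],255],
    [[0,0,20],[0,0,0],255],
    [[0,0,0],[0,0,0],255],
  ],
)

```text
t: 21.75
tool_pos: [0.5107, -0.4164, 0.0315]
tool_rot: [-0.002, 0.982, 0.188, -0.001]
wrist_force: [-0.3, -0.1, -1.0]
finger_gap: 0.0517
```

```bash
python3 g.py 510.5 -420.3 20 -68.2
```

```text
t 21.75 pos [ 510.7 -416.4   31.5] jaw -68.4 tiltz [-0.002  0.003 -1.   ] F [-0.3 -0.1 -1. ] gap 51.7 j [-44.  25.  84.   0.  71.  25.]
total [-1.6  3.6 11.5] [-0.2  0.1 -0.2] n 1
[-2.  4. 12.] [-0.2  0.1 -0.2]
```

Call:
drive_tool(
  targets=[
    [[-1.5,3.5,9.5],[0,0,0],255],
    [[0,0,2],[0,0,0],255],
    [[0,0,0],[0,0,0],255],
  ],
)

```text
t: 22.12
tool_pos: [0.5115, -0.421, 0.0218]
tool_rot: [-0.001, 0.982, 0.188, -0.0]
wrist_force: [0.1, -0.4, -0.8]
finger_gap: 0.0519
```

```bash
python3 g.py 510.5 -420.3 20 -68.2
```

```text
t 22.12 pos [ 511.5 -421.    21.8] jaw -68.4 tiltz [-0.     0.001 -1.   ] F [ 0.1 -0.4 -0.8] gap 51.9 j [-44.  26.  84.   0.  70.  24.]
total [-0.7 -1.   1.8] [-0.1 -0.  -0.2] n 1
[-1. -1.  2.] [-0.1 -0.  -0.2]
```

Call:
drive_tool(
  targets=[
    [[-0.7,-1,1.6],[0,0,0],255],
    [[0,0,0],[0,0,0],70],
    [[0,0,0],[0,0,0],70],
    [[0,0,-30],[0,0,0],70],
    [[0,0,-50],[0,0,0],70],
  ],
)

```text
t: 22.75
tool_pos: [0.508, -0.4183, 0.0975]
tool_rot: [-0.004, 0.982, 0.188, -0.002]
wrist_force: [1.4, 0.5, 0.6]
finger_gap: 0.0675
```

Call:
drive_tool(
  targets=[
    [[0,0,-40],[0,0,0],0],
    [[0,0,0],[0,0,0],0],
  ],
)

```text
t: 23.0
tool_pos: [0.5106, -0.4208, 0.1448]
tool_rot: [-0.0, 0.982, 0.188, 0.0]
wrist_force: [0.1, 0.3, 1.4]
finger_gap: 0.0831
```

```bash
python3 w.py w13 white; python3 g.py 270 -520 220 -68.2
```

```text
white [327. 218.] 14766.0 c@14 [ 521.5 -417.6] rect28 [ 529.9 -414.2] [136.9  94.7] 21.7
   hole [325. 234.] 575.0 z12 [ 506.9 -421.6] z14 [ 507.4 -421.4]
t 23.05 pos [ 509.7 -419.9  142.3] jaw -68.4 tiltz [-0.002  0.003 -1.   ] F [ 0.4 -0.6 -0.1] gap 87.1 j [-44.  19.  80.   0.  81.  24.]
total [-259.8    4.4  -77.6] [-0.2  0.  -0.2] n 6
[-43.   1. -13.] [-0.  0. -0.]
[-43.   1. -13.] [-0.  0. -0.]
[-43.   1. -13.] [-0.  0. -0.]
[-43.   1. -13.] [-0.  0. -0.]
[-43.   1. -13.] [-0.  0. -0.]
[-43.   1. -13.] [-0.  0. -0.]
```

View pics/w13.png

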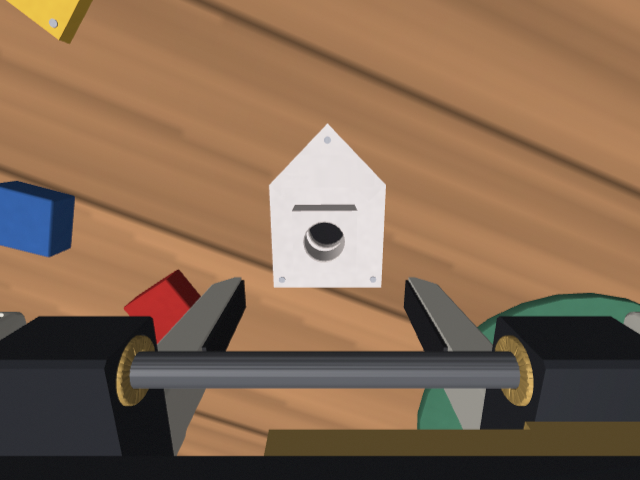

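White is square with a concentric hole at (325,235). I back off towards the start pose and check everything with the top camera.

Call:
drive_tool(
  targets=[
    [[-43,1,-14],[0,0,0],0],
    [[-43,1,-14],[0,0,0],0],
    [[-43,1,-14],[0,0,0],0],
    [[-43,1,-14],[0,0,0],0],
    [[-43,1,-14],[0,0,0],0],
  ],
)

```text
t: 23.68
tool_pos: [0.3062, -0.5005, 0.2025]
tool_rot: [-0.009, 0.982, 0.19, -0.004]
wrist_force: [-0.1, -0.6, 0.4]
finger_gap: 0.0931
```

Call:
drive_tool(
  targets=[
    [[-20,0,-10],[0,0,0],0],
    [[0,0,0],[0,0,0],0],
    [[0,0,0],[0,0,0],0],
  ],
)

```text
t: 24.05
tool_pos: [0.2856, -0.5078, 0.2099]
tool_rot: [-0.011, 0.982, 0.189, -0.004]
wrist_force: [0.4, 0.7, 0.6]
finger_gap: 0.093
```

```bash
python3 - <<'E'
from h import *
im=read_camera("top"); cv2.imwrite("pics/topend_raw.png",im)
cv2.imwrite("pics/topend.png",cv2.resize(im[130:320,130:530],None,fx=2,fy=2,interpolation=cv2.INTER_CUBIC))
P,T=top_T()
for n,u0,a in(("blue",(175,220),0),("red",(275,176),0),("yellow",(388,176),0),("white",(496,228),0)):
    x,y=u0; sub=np.zeros(im.shape[:2],np.uint8); sub[y-12:y+13,x-12:x+13]=255
    m=cv2.bitwise_and(sub,cv2.bitwise_not(mask(im,n))); hc,_=cv2.findContours(m,cv2.RETR_EXTERNAL,cv2.CHAIN_APPROX_NONE)
    hk=max(hc,key=cv2.contourArea); M=cv2.moments(hk); c=(M["m10"]/M["m00"],M["m01"]/M["m00"]); 
    print(n,"hole px",np.round(c,1),"area",M["m00"],"at z40",(ray(P,T,c,.04)[:2]*1000).round(1),"z26",(ray(P,T,c,.026)[:2]*1000).round(1))
for c in("red","blue"):
    cs,_=cv2.findContours(mask(im,c),cv2.RETR_EXTERNAL,cv2.CHAIN_APPROX_NONE)
    for k in cs:
        if 200<cv2.contourArea(k)<600: M=cv2.moments(k);u=(M["m10"]/M["m00"],M["m01"]/M["m00"]);print("solid?",c,np.round(u,1),(ray(P,T,u,.014)[:2]*1000).round(1))
E
```

```text
blue hole px [174.2 221. ] area 60.0 at z40 [513.5 406.6] z26 [515.5 410.4]
red hole px [274.3 176.3] area 67.0 at z40 [634.2 152.8] z26 [637.4 154.3]
yellow hole px [388.1 176.4] area 76.0 at z40 [ 638.2 -140.2] z26 [ 641.4 -141.3]
white hole px [497.6 228.7] area 83.0 at z40 [ 506.9 -417.3] z26 [ 508.9 -420.9]
solid? red [454.5 276.9] [ 384.7 -312.5]
solid? blue [402.1 259.9] [ 425.9 -179.2]
```

View pics/topend.png

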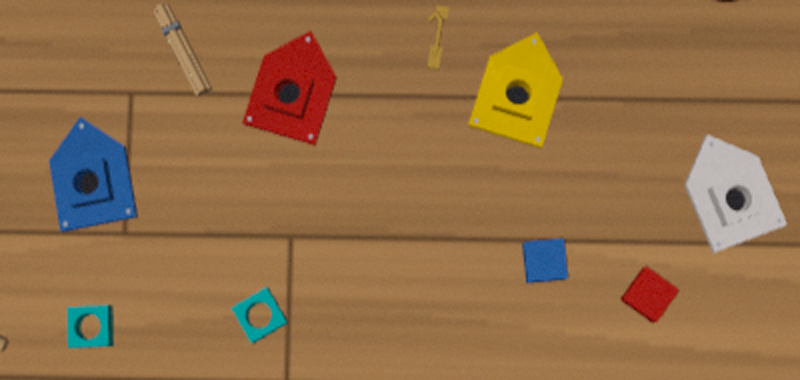

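```bash
python3 -c "
from plant import hand_in; print(hand_in())"
```

```text
the job is handed in; nothing more can be done
None
```

I placed the red, yellow, blue and white holed guards on the fronts of their own colours and handed the job in at about 24 s of the 104 s; no verdict is reported.

**Hole centres:** The final top-camera check put each guard's hole within about 2 mm of its entrance hole. That assumes the visible hole centre lies at mid-height.

**Squareness and lie:** In the wrist pictures each guard looked square and flat, with the dark entrance hole inside its own. I judged tilt and squareness by eye and did not measure them after release.

**Solid offcuts:** Both still measure within 0.5 mm of their starts, and the turquoise blocks were left alone. The gripper is clear of everything.

**What went wrong:** The first yellow grip was too shallow because the tool had drifted, so I released it and gripped again lower.

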